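# Make up the driver's and the cyclist's kits at the door

### The arm

A 6-joint arm with a two-finger parallel gripper is mounted at the origin on the work surface. World frame = base frame: x ahead of the robot, y to its left, z up, the work surface at z = 0. Lengths are in m, angles in rad, forces in N, time in s.
With the tool pointing down it reaches from about 0.275 to 1 m from the base axis. Payload 8.4 kg.
Tool frame: the origin (TCP) lies on the centre line of the jaws, within the pads' length; the fingertips stand 17 mm ahead of it and the grasp point (between the pads) lies 2 mm behind it (bot.tcp_to_tips is the z of the fingertips in the tool frame, in m); z points along the fingers, y is the line along which they close (so a half turn about z gives the same grasp; the last joint's range is limited). The gripper opens to 85 mm and grips with 20 to 120 N. Pads are 22 mm wide; open, the fingers measure 114 mm over their backs; the gripper's body (76 mm by 85 mm) begins 54 mm behind the grasp point. The pads swing forward as they close: fully open they stand 13 mm farther back than shut.
Start: joints at [-1.23, 0.353, 1.633, -0, 1.155, -0.002], TCP at [0.21, -0.589, 0.248] pointing down, gripper open.
Joint ranges: [-2.63, 2.63], [-0.92, 2.1], [0.06, 2.66], [-1.3, 4.44], [0, 2.69], [-3.02, 3.02]. Speed limits (rad/s): [2.22, 2.22, 2.79, 3.14, 3.14, 3.14].

### API

Orientations are given as a unit quaternion [x, y, z, w].
In Python, from workcell import bot, hand, kinematics, get_obs, vision, hand_in gives the robot as it stands. The module is installed in compiled form; this text tells all that it offers. Calls block until the motion is done:
- bot.reach(position, orientation): joint-space move of the TCP to a pose.
- bot.servo_line(position, ori=None, velocity=0.15): straight line of the TCP; ori=None keeps the orientation; velocity is the mean speed in m/s.
- bot.goto_joints(angles): joint-space move.
- hand.move_gripper(opening, strength=None): finger opening in m; strength is the grip in N (None keeps the last); returns when the fingers have stopped.
- bot.dwell(seconds).
- kinematics.solve_ik(position, orientation): joint angles nearest the present ones, or None.
- get_obs(): the state.
- vision.read_camera(name): name is "scene" or "top"; returns a dict with "frame" (384x512x3 uint8, red, green, blue), "intrinsics" (3x3 intrinsics, pixels), "view" (4x4, takes a point from world to camera coordinates). Camera axes: x right, y down, z forward; pixel columns grow to the right and rows downward; lengths in m; the calibration is good to about 2 mm. A picture is of the moment at which its call begins. There is no depth.
A pose or a line that the arm cannot do raises bot.IKError and nothing moves.
- hand_in(): hands the job in; it is judged then, once.
The state is a dict: "time_s": time; "joint_pos": joint angles; "joint_vel": joint speeds; "joint_efforts": joint torques, N m; "position": TCP position; "orientation": TCP orientation; "wrist_force": force on the tool from outside, world axes, zero at the start; "ft_torque": the same for the moment, N m; "gripper_width": finger opening in m; "grip_force": force on a finger pad.
Only numpy, scipy, OpenCV 4.12 (cv2) and the standard library are available. Lean on these libraries where they do the work, as an engineer would, in place of code of your own. Each camera call takes 0.05 s, during which the arm holds its last target. There are 200 camera calls.

### The job

Make up two going-out kits from the things on the credenza. The driver's kit goes in the wooden tray, each thing lying flat in its own bay: the car key fob in the bay next to the brass handle, the low round tin in the middle bay and the square gate remote in the bay farthest from the handle. The cyclist's kit goes in the round grey dish, side by side on its floor: the padlock lying flat and the torch standing upright as it is now; set everything down gently without dropping it, and leave the tall tin and the glass orb where they stand.

Things in the scene. Friction and masses are not known exactly. Their poses are not given: they have to be found in the camera images.
- tray: dark wooden tray, fixed, 260 x 122 mm, 22 mm high, 3 bays in a row along x, brass bar handle outside its -x end (to 156 mm from the centre). Origin: centre of underside; x along its length away from the handle, z up. Bay floors 8 mm above the origin, walls 14 mm above the floor. Bays 80 (x) x 110 (y) mm clear, centres at x = -0.084 (handle bay), 0 (middle), +0.084 m (far), y = 0
- dish: fixed round shallow dish of grey ceramic, 210 mm across the rim, 22 mm high. Origin: centre of its underside, z up. Its flat inner floor is 6 mm above the origin and about 170 mm across; the rim flares outwards.
- fob: car key fob lying face up: black plastic rounded block 60 (x) x 34 (y) x 16 mm high with two grey buttons; 60 g. Origin: centre of its underside; x along its length, z up.
- remote: gate remote lying face up: white plastic, square 42 x 42 mm, 18 mm high, one round grey button; 50 g. Origin: centre of its underside, x and y along its sides, z up.
- low_tin: low round metal mint tin, 48 mm diameter, 22 mm high, standing on its base; 80 g. Origin: centre of its underside, z up.
- padlock: padlock lying flat: brass body 36 (x) x 40 (y) x 20 mm high, with a steel shackle loop sticking out of it towards +x, to 44 mm from the origin (loop 34 mm wide, 8 mm thick, mid-height 10 mm); 200 g. Origin: underside of the brass body, at its centre, z up.
- torch: bicycle torch standing upright on its lens: aluminium, head 36 mm diameter for the lowest 20 mm, then a barrel of 28 mm diameter to the top at 70 mm (a rubber button there makes it 72 mm); 110 g. Origin: centre of its underside, z up.
- tall_tin: bystander, loose, stays where it is: round metal tin like the mint tin but larger, 60 mm diameter, 55 mm high. Origin: centre of its underside, z up.
- orb: bystander, loose, stays where it is: glass orb of 56 mm diameter fixed on a small round wooden foot 48 mm in diameter, 62 mm high in all. Origin: centre of the underside of the foot, z up.
Mind the look-alikes: they are no part of the job. Leave any pink or purple look-alike of the torch alone. What is shaped like the low_tin but orange or purple is not meant.

How it is judged:
By the outcome, as a careful person would: the job done as asked, in the order asked, and still so for the second after the job is handed in, with the robot touching nothing.
It also fails if it takes over 128 s, if anything falls off the work surface, if the arm or the gripper's body presses on something with over 40 N, if the wrist force passes 120 N, or if a joint passes its speed limit or range.

## Working session

There is one attempt and no reset: what is moved stays moved. The work goes in short steps, each a Python script; the robot and the scene stay as the last script left them, time stands still between calls to the robot, and variables do not carry over. Pictures are saved under pics/ and viewed, at most 14 in all, crops included, and the job is handed in when it is done.

```bash
mkdir -p pics; python3 - <<'E'
from workcell import vision,get_obs
import cv2,numpy as np
for n in("top","scene"):
    c=vision.read_camera(n); np.savez(n+".npz",**c)
    print(n,c["intrinsics"].round(1).tolist(),c["view"].round(3).tolist())
    cv2.imwrite(f"pics/{n}0.png",cv2.resize(c["frame"][:,:,::-1],(800,600),interpolation=cv2.INTER_CUBIC))
print(get_obs()["orientation"],get_obs()["time_s"])
E
```

```text
top [[453.6, 0.0, 251.5], [0.0, 453.6, 200.8], [0.0, 0.0, 1.0]] [[0.0, -1.0, 0.011, -0.017], [-0.995, -0.001, -0.097, 0.591], [0.097, -0.011, -0.995, 1.125], [0.0, 0.0, 0.0, 1.0]]
scene [[368.1, 0.0, 259.0], [0.0, 368.1, 189.8], [0.0, 0.0, 1.0]] [[0.882, 0.471, -0.0, -0.511], [0.377, -0.707, -0.598, -0.202], [-0.282, 0.528, -0.801, 1.074], [0.0, 0.0, 0.0, 1.0]]
[ 9.85351255e-01  1.70535914e-01 -9.98878155e-05 -6.29327735e-04] 0.1
```

View pics/top0.png

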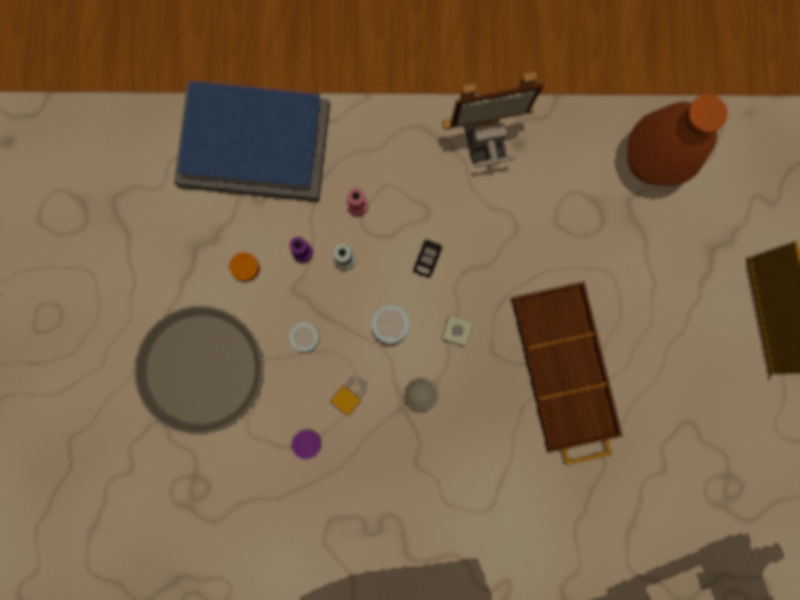

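View pics/scene0.png

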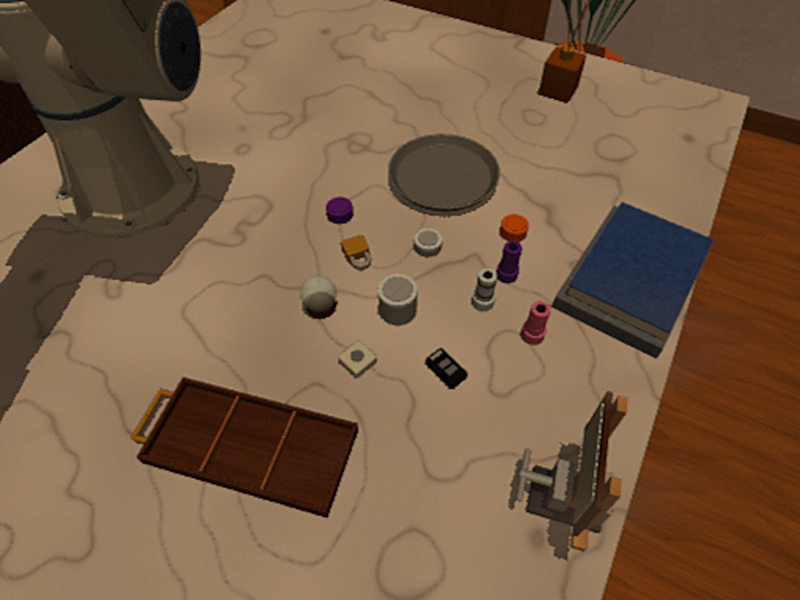

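Candidates in top0 (800x600):
- Torch: the silver one at (343,255). The purple (300,249) and pink (356,202) ones are look-alikes.
- Low tin: the silver one at (304,337). The orange (244,266) and purple (306,444) ones are look-alikes, and the tall tin is at (390,325).
- The rest: fob (428,258), remote (457,331), padlock (346,400), dish (200,370), tray (567,367) with its handle at (587,452), and orb (421,395).

Next I'll check these choices in one close crop.

```bash
python3 - <<'E'
import cv2,numpy as np
f=np.load("top.npz")["frame"][:,:,::-1]
a=cv2.resize(f[118:268,182:307],None,fx=4,fy=4,interpolation=cv2.INTER_CUBIC)
b=cv2.resize(f[172:302,325:400],None,fx=4,fy=4,interpolation=cv2.INTER_CUBIC)
o=np.zeros((600,800,3),np.uint8);o[:,:500]=a;o[:520,500:]=b
o=cv2.convertScaleAbs(o,alpha=1.4)
cv2.imwrite("pics/crop1.png",o)
E
```

```text
(no output)
```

View pics/crop1.png

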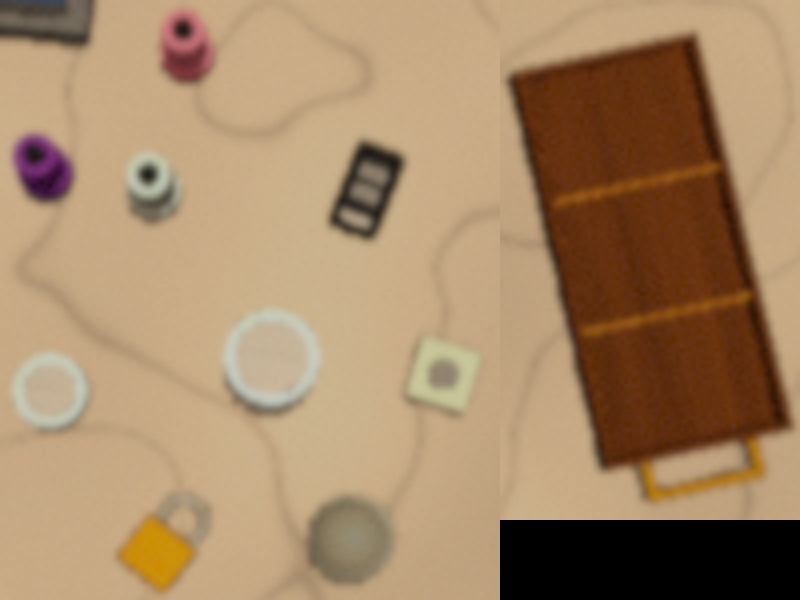

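The crop confirms the choices. The silver torch's top is at (148,173), the silver low tin at (50,391), the fob at (368,190) and the remote at (443,375). The padlock body is at (158,552) with its shackle toward (185,515). The tray's handle is at its lower end, (705,480).

```bash
cat > h.py <<'E'
import numpy as np
C={n:np.load(f"{n}.npz") for n in("top","scene")}
def ray(n,px,z):
    K,V=C[n]["intrinsics"],C[n]["view"]; R,t=V[:3,:3],V[:3,3]
    o=-R.T@t; d=R.T@np.linalg.solve(K,[px[0],px[1],1.]); return (o+d*(z-o[2])/d[2])[:2]
def proj(n,p):
    K,V=C[n]["intrinsics"],C[n]["view"]; q=K@(V[:3,:3]@p+V[:3,3]); return q[:2]/q[2]
def crop(x,y): return ((x+.5)/4-.5+182,(y+.5)/4-.5+118) if x<500 else ((x-500+.5)/4-.5+325,(y+.5)/4-.5+172)
E
python3 - <<'E'
from h import *
def P(n,l,z,f=crop):
    w=np.array([ray("top",f(*p),z) for p in l]); c=w.mean(0)
    s=[(np.linalg.norm(w[i]-w[i-1])*1000).round(1) for i in range(len(w))]
    an=[np.degrees(np.arctan2(*(w[i]-w[i-1])[::-1])).round(1) for i in range(len(w))]
    print(n,c.round(4),s,an,"scene800",(proj("scene",np.r_[c,z])*1.5625).round(0)); return w
P("fob",[(363,141),(404,156),(374,238),(330,223)],.014)
P("remote",[(421,336),(481,352),(464,414),(405,398)],.016)
P("low",[(50,391)],.022);P("tall",[(273,357)],.055)
P("padlock",[(155,514),(197,551),(162,592),(117,552)],.02);P("shackle",[(187,516)],.012)
P("torchtop",[(148,173)],.072);P("torchbase",[(155,200)],.005);P("orb",[(350,540)],.034)
P("tray",[(511,76),(694,36),(790,428),(603,467)],.022)
P("handle",[(705,480)],.015)
f=lambda x,y:(x/1.5625,y/1.5625)
P("dish",[(200,306),(264,369),(200,433),(136,369)],.022,f)
P("pink",[(356,195)],.07,f);P("purple",[(297,243)],.07,f);P("lamp",[(484,133),(490,170)],.0,f)
from workcell import kinematics
E
```

```text
fob [ 0.6864 -0.0739] [np.float64(58.1), np.float64(28.4), np.float64(57.4), np.float64(30.1)] [np.float64(-21.8), np.float64(-110.3), np.float64(159.9), np.float64(71.1)] scene800 [446. 366.]
remote [ 0.5656 -0.1214] [np.float64(41.3), np.float64(39.9), np.float64(41.5), np.float64(39.1)] [np.float64(-14.8), np.float64(-104.9), np.float64(164.2), np.float64(74.9)] scene800 [357. 357.]
low [0.5546 0.1295] [np.float64(0.0)] [np.float64(0.0)] scene800 [428. 239.]
tall [ 0.5737 -0.0122] [np.float64(0.0)] [np.float64(0.0)] scene800 [397. 290.]
padlock [0.4526 0.0604] [np.float64(33.8), np.float64(35.4), np.float64(33.8), np.float64(38.0)] [np.float64(-44.9), np.float64(-131.1), np.float64(139.5), np.float64(48.8)] scene800 [355. 245.]
shackle [0.4754 0.0423] [np.float64(0.0)] [np.float64(0.0)] scene800 [361. 260.]
torchtop [0.686  0.0651] [np.float64(0.0)] [np.float64(0.0)] scene800 [488. 275.]
torchbase [0.6806 0.0646] [np.float64(0.0)] [np.float64(0.0)] scene800 [480. 300.]
orb [ 0.4606 -0.0606] [np.float64(0.0)] [np.float64(0.0)] scene800 [318. 293.]
tray [ 0.5074 -0.2977] [np.float64(253.4), np.float64(121.3), np.float64(255.3), np.float64(121.2)] [np.float64(12.3), np.float64(-77.6), np.float64(-167.7), np.float64(101.5)] scene800 [250. 439.]
handle [ 0.3622 -0.3316] [np.float64(0.0)] [np.float64(0.0)] scene800 [150. 414.]
dish [0.5017 0.2959] [np.float64(143.7), np.float64(147.7), np.float64(143.7), np.float64(147.4)] [np.float64(-44.4), np.float64(-134.0), np.float64(135.5), np.float64(46.0)] scene800 [443. 170.]
pink [0.7775 0.0429] [np.float64(0.0)] [np.float64(0.0)] scene800 [541. 310.]
purple [0.6996 0.1358] [np.float64(0.0)] [np.float64(0.0)] scene800 [514. 248.]
lamp [ 0.873  -0.1773] [np.float64(65.6), np.float64(65.6)] [np.float64(8.3), np.float64(-171.7)] scene800 [542. 495.]
```

```bash
cat >> h.py <<'E'
from workcell import bot,hand,get_obs,vision
from scipy.spatial.transform import Rotation as Ro
import cv2
FLY=0.17
def quat(yaw,p):
    y=[yaw+180*k for k in(-2,-1,0,1,2)]; q1=np.degrees(np.arctan2(p[1],p[0]))
    a=min(y,key=lambda v:abs(v-90-q1))
    return (Ro.from_euler("z",a,degrees=True)*Ro.from_euler("x",180,degrees=True)).as_quat()
def st(tag):
    o=get_obs(); print(tag,"t",round(o["time_s"],1),"p",np.round(o["position"],4),"w",round(o["gripper_width"],4),"g",round(o["grip_force"],1),"F",np.round(o["wrist_force"],1)); return o
def pick(xy,yaw,z,w,N=40,margin=.022):
    hand.move_gripper(w+margin,N); bot.reach([*xy,FLY],quat(yaw,xy))
    bot.servo_line([*xy,z+.02],velocity=.25); bot.servo_line([*xy,z],velocity=.06); st("down")
    hand.move_gripper(max(w-.01,0),N); o=st("grip")
    bot.servo_line([*xy,z+.02],velocity=.08); bot.servo_line([*xy,FLY],velocity=.3)
    return st("lift")["gripper_width"]
def place(xy,yaw,z,w,margin=.014):
    bot.reach([*xy,FLY],quat(yaw,xy)); bot.servo_line([*xy,z+.02],velocity=.25)
    bot.servo_line([*xy,z+.003],velocity=.05); f0=st("above")["wrist_force"][2]
    for dz in(.002,.001,.0005,0,-.0005,-.001):
        bot.servo_line([*xy,z+dz],velocity=.02); f=get_obs()["wrist_force"][2]
        if abs(f-f0)>2: break
    print("touch dz",dz,"dF",round(f-f0,1))
    hand.move_gripper(w+margin); st("open")
    bot.servo_line([*xy,z+.03],velocity=.06); bot.servo_line([*xy,FLY],velocity=.3); st("up")
def snap(name,*boxes):
    for i,(n,x0,x1,y0,y1) in enumerate(boxes):
        f=vision.read_camera(n)["frame"][y0:y1,x0:x1,::-1]; k=min(800/f.shape[1],600/f.shape[0])
        cv2.imwrite(f"pics/{name}{i}.png",cv2.convertScaleAbs(cv2.resize(f,None,fx=k,fy=k,interpolation=cv2.INTER_CUBIC),alpha=1.3))
TY=12.1; TR=np.array([.5074,-.2977]); DI=np.array([.5017,.2959])
def bay(x): a=np.radians(TY); return TR+x*np.array([np.cos(a),np.sin(a)])
E
python3 - <<'E'
from h import *
print(bot.tcp_to_tips)
hand.move_gripper(.05); print(bot.tcp_to_tips)
w=pick((.6864,-.0739),-20.5,.020,.034)
snap("fob",("scene",150,350,150,300))
E
```

```text
0.017
0.017
down t 4.4 p [ 0.6862 -0.0738  0.0198] w 0.0561 g 0.0 F [0.1 0.9 0.3]
grip t 4.8 p [ 0.6868 -0.0739  0.0205] w 0.0328 g 40.7 F [ 0.2 -0.2  2.9]
lift t 5.7 p [ 0.6863 -0.0739  0.1705] w 0.0328 g 40.3 F [-0.5  0.2 -1. ]
```

View pics/fob0.png

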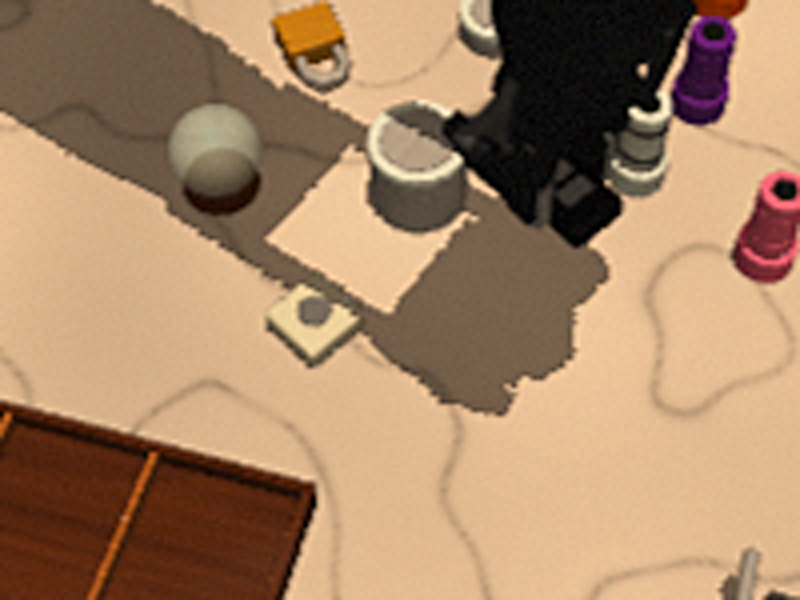

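The fob is held (black, between the pads at about (570,205); width 33 mm) and its spot on the table is empty. I'll place it now.

```bash
python3 - <<'E'
from h import *
place(bay(-.084),TY,.0285,.033)
w=pick((.5546,.1295),90+13,.022,.048)
place(bay(0),TY,.0305,w)
w=pick((.5656,-.1214),-15,.021,.042)
place(bay(.084),TY,.0295,w)
bot.reach([.35,0.35,.3],quat(90,(.35,.35)))
snap("tray",("top",320,405,170,305),("scene",80,235,230,340))
E
```

```text
above t 8.7 p [ 0.4252 -0.3153  0.0315] w 0.033 g 40.3 F [ 0.1  0.2 -1.2]
touch dz -0.0005 dF 7.3
open t 10.2 p [ 0.4253 -0.3153  0.028 ] w 0.0468 g 0.0 F [0.7 0.2 0.5]
up t 11.4 p [ 0.4254 -0.3154  0.1705] w 0.0468 g 0.0 F [-0.8  0.4 -0.5]
down t 14.6 p [0.5544 0.1295 0.0218] w 0.0698 g 0.0 F [1.  0.1 0.1]
grip t 14.9 p [0.5548 0.1296 0.0225] w 0.0463 g 40.3 F [-2.  -0.   4.2]
lift t 15.9 p [0.5545 0.1295 0.1702] w 0.0461 g 41.1 F [-1.8 -0.2 -0.7]
above t 18.6 p [ 0.5073 -0.2977  0.0334] w 0.0463 g 41.1 F [-0.4 -0.3 -1.1]
touch dz 0 dF 2.2
open t 19.9 p [ 0.5074 -0.2977  0.0305] w 0.0603 g 0.0 F [-1.3  0.2 -0.5]
up t 21.1 p [ 0.5075 -0.2978  0.1707] w 0.0604 g 0.0 F [-0.4  0.1  0.4]
down t 24.4 p [ 0.5654 -0.1214  0.0209] w 0.064 g 0.0 F [ 0.5 -0.4 -0.4]
grip t 24.8 p [ 0.5659 -0.1214  0.0216] w 0.0411 g 40.5 F [-1.  -0.3  6.1]
lift t 25.8 p [ 0.5655 -0.1214  0.1704] w 0.0408 g 40.0 F [-0.2  0.6 -0.5]
above t 29.0 p [ 0.5894 -0.2801  0.0324] w 0.0411 g 40.0 F [ 0.5  0.4 -0.2]
touch dz -0.0005 dF 6.2
open t 30.5 p [ 0.5895 -0.2801  0.0289] w 0.0549 g 0.0 F [-0.5 -0.1 -0.2]
up t 31.7 p [ 0.5897 -0.2802  0.1707] w 0.0548 g 0.0 F [-0.3 -0.  -0.2]
```

View pics/tray0.png

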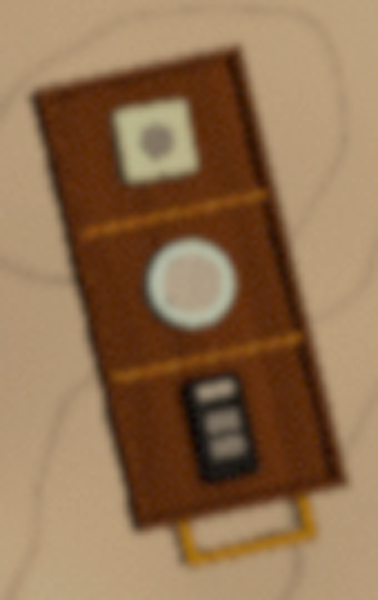

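View pics/tray1.png

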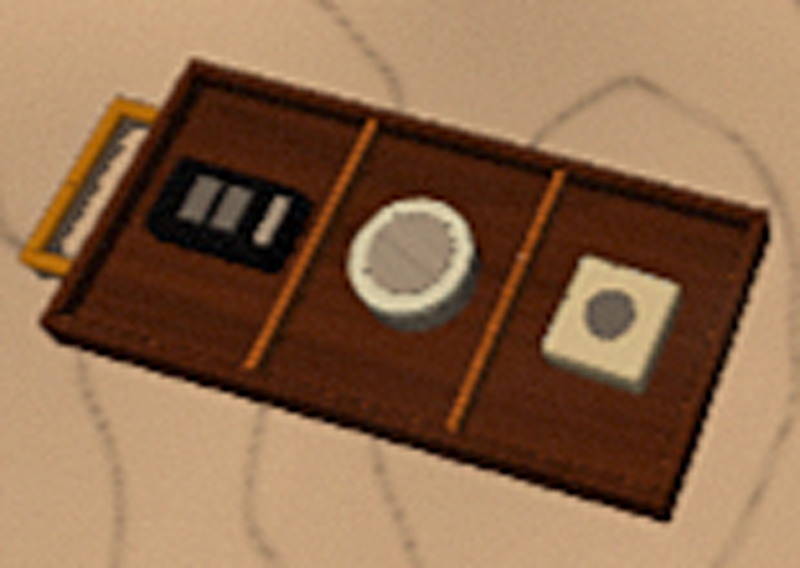

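All three things lie flat and centred in their own bays. In the top view the fob (220,430) is beside the handle, the low tin (190,283) is in the middle and the remote (156,142) is in the far bay. The cyclist's kit is next.

```bash
python3 - <<'E'
from h import *
w=pick((.4526,.0604),-42,.022,.040,N=60)
place(DI+[-.028,.008],-90,.0285,w)
w=pick((.683,.065),90,.050,.028)
place(DI+[.038,0],0,.0565,w)
bot.reach([.35,-.3,.3],quat(90,(.35,-.3)))
snap("dish",("top",70,300,115,290),("scene",180,360,70,205))
E
```

```text
down t 37.0 p [0.4524 0.0603 0.0218] w 0.062 g 0.0 F [ 0.7 -0.2 -0.3]
grip t 37.3 p [0.4528 0.0604 0.0226] w 0.0389 g 58.4 F [-2.8 -0.4  9.3]
lift t 38.3 p [0.4523 0.0604 0.1697] w 0.0387 g 59.6 F [-0.6  0.7 -2.5]
above t 40.6 p [0.4736 0.3039 0.0314] w 0.0387 g 59.6 F [-0.1 -0.3 -2.3]
touch dz 0 dF 4.3
open t 41.9 p [0.4738 0.304  0.0285] w 0.0525 g 0.0 F [-0.1 -0.8  0.7]
up t 43.0 p [0.4738 0.304  0.1705] w 0.0525 g 0.0 F [ 0.5 -0.9 -0.8]
down t 45.5 p [0.6828 0.0649 0.0498] w 0.0501 g 0.0 F [-0.3  0.3  0.2]
grip t 45.8 p [0.6833 0.065  0.0503] w 0.0271 g 39.3 F [ 0.4 -0.5  0.6]
lift t 46.7 p [0.6833 0.065  0.171 ] w 0.027 g 39.5 F [ 0.3 -0.1 -1.6]
above t 48.8 p [0.5396 0.2959 0.0595] w 0.0272 g 39.5 F [ 0.6 -0.4 -2. ]
touch dz -0.0005 dF 4.0
open t 50.3 p [0.5397 0.2959 0.0559] w 0.0406 g 0.0 F [-0.3 -0.2 -0. ]
up t 51.4 p [0.5401 0.2961 0.171 ] w 0.0412 g 0.0 F [-1.  -0.2  0.5]
```

View pics/dish0.png

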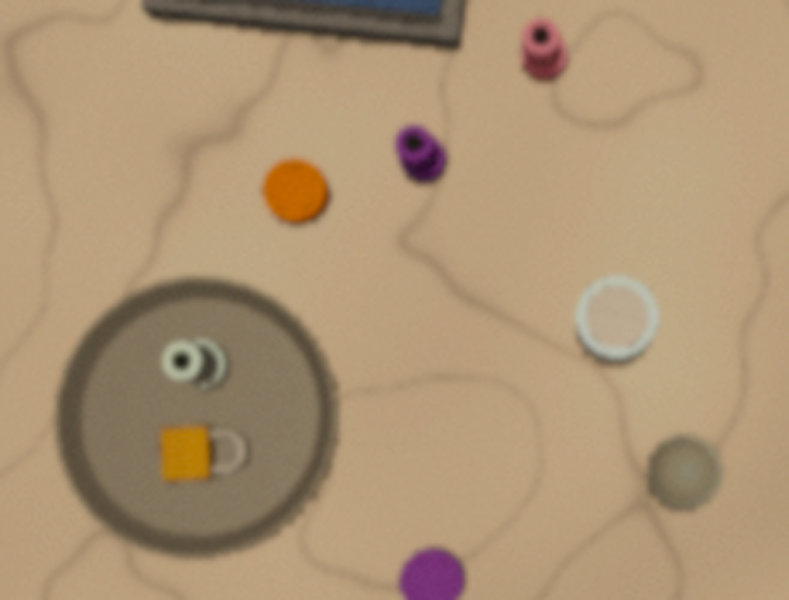

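View pics/dish1.png

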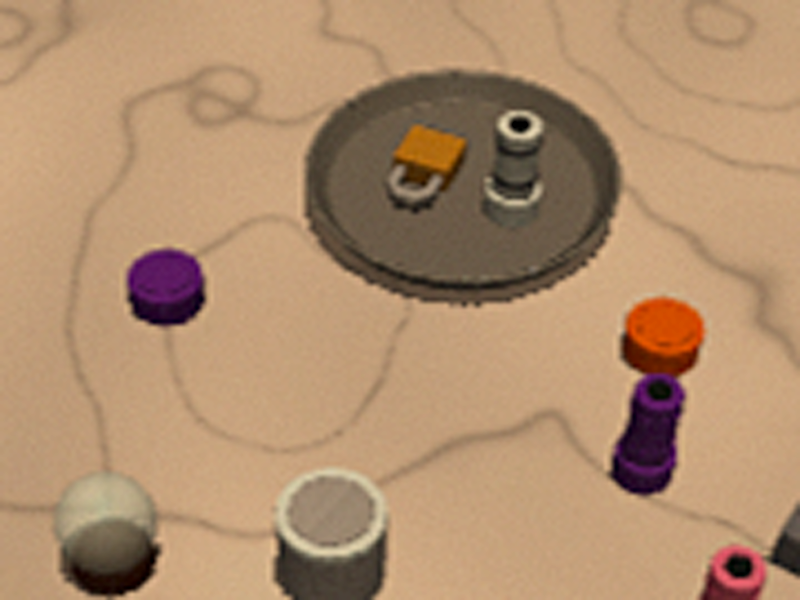

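The padlock (186,453) lies flat in the dish beside the upright torch (190,362). The tall tin, the orb and the look-alikes are where they were. I'm handing in.

```bash
python3 -c "
from workcell import hand_in
print(hand_in())"
```

```text
the job is handed in; nothing more can be done
None
```

Both kits are made up and handed in: the fob, low tin and remote each lie flat in their own tray bay, and the padlock lies flat beside the upright torch in the dish. I left the tall tin, orb and look-alikes alone, and the last logged time was 51 s of the 128 s allowed.

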